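# Slide the locked specimen stage home under the inspection lens

## Robot

A 6-joint arm with a two-finger parallel gripper is mounted at the origin on the work surface. World frame = base frame: x ahead of the robot, y to its left, z up, the work surface at z = 0. Lengths are in m, angles in rad, forces in N, time in s.
With the tool pointing down it reaches from about 0.3 to 0.85 m from the base axis. Payload 4.2 kg.
Tool frame: the origin (TCP) lies on the centre line of the jaws, within the pads' length; the fingertips stand ctrl.tip_reach ahead of it and the grasp point (between the pads) lies 6 mm ahead of it (ctrl.tip_reach is the distance from the TCP to the fingertips, in m); z points along the fingers, y is the direction in which the jaws open and shut (so a half turn about z gives the same grasp; the last joint's range is limited). The gripper opens to 91 mm and grips with 3 to 60 N. Pads are 32 mm wide; open, the fingers measure 118 mm over their backs; the gripper's body (76 mm by 178 mm) begins 60 mm behind the grasp point.
Start: joints at [-1.236, 0.32, 1.565, -0, 1.257, -0.02], TCP at [0.2, -0.539, 0.239] pointing down, gripper open.
Joint ranges: [-3.11, 3.11], [-0.84, 2.01], [0.21, 2.61], [-1.34, 4.49], [0.05, 2.63], [-2.56, 2.56]. Speed limits (rad/s): [2.57, 2.57, 3.14, 3.14, 3.14, 3.14].

## Interface

Orientations are given as a unit quaternion [w, x, y, z].
In Python, from cell import ctrl gives the robot as it stands.
- The arm moves only by the shell command python3 -m jog 'ROWS'. ROWS is JSON, a list of rows, each a list of 3 entries, a list of its own where there are three numbers: the turn, a rotation vector about the tool's x, y, z in degrees, then the shift along the tool's x, y, z in cm, then the opening, from -1 (shut) to 1 (fully open). A call has 1 to 10 rows; each row shifts and turns the commanded pose from where the row before left it, along the tool's axes as they then stand; what a row does not reach is not made up. A row lasts 1/12 s, in which the tool goes at most 41.7 mm and 7.16 degrees, less where a joint would pass 70% of its speed; a pose out of reach is approached as far as the arm can. A call with a gripper value outside its range is refused whole. The fingers move at their own pace and stop on an object; the grip force is fixed at half the most. Time passes only in rows, so rows that do not move let the fingers close. It gives the time, the measured TCP pose, the force and the opening at its end, in the units of the state.
- ctrl.observe(): the state, without advancing time (a new reading comes with each control period).
- ctrl.read_camera(name): name is "side" or "top"; returns a dict with "image" (400x640x3 uint8, red, green, blue), "intrinsics" (3x3 intrinsics, pixels), "distortion" ([k1, k2, p1, p2, k3] as OpenCV has them; the pictures are not rectified), "R" (3x3) and "t" (3): a world point X has camera coordinates R X + t. Camera axes: x right, y down, z forward; pixel columns grow to the right and rows downward; lengths in m; the calibration is good to about 2 mm. A picture is of the moment at which its call begins. There is no depth.
- ctrl.close_job(): hands the job in, once; it reports no verdict.
The state is a dict: "time_s": time; "qpos": joint angles; "qvel": joint speeds; "effort": joint torques, N m; "tool_pos": TCP position; "tcp_rot": TCP orientation; "ft_force": force on the tool from outside, world axes, zero at the start; "wrist_torque": the same for the moment, N m; "finger_gap": finger opening in m.
Only numpy, scipy, OpenCV 4.12 (cv2) and the standard library are available. Lean on these libraries where they do the work, as an engineer would, in place of code of your own. Each camera call takes 0.05 s, during which the arm holds its last target.

## Task

The sliding stage with the petri dish is locked. Press the black lock button at its end fully down and, keeping it held down all the way, push the stage along its rails until it meets the end stop and the dish is under the lens; then let go and move clear. Touch it only with the fingers, leave the dish on its seat untouched, and do not disturb the bottle, tweezers or spare dish.

Things in the scene. Friction and masses are not known exactly. Their poses are not given: they have to be found in the camera images.
- stand: White base plate of the slide, fixed, 180 x 450 mm, 16 mm thick, lying on the bench at varying places and yaw. Origin on the bench surface; its own +y is the direction in which the stage slides from its locked start to the stop (plate reaches from -195 to +255 mm along y and +-90 mm along x), z up. Two steel rails run along y on it.
- stage (a joint): Travel of the aluminium stage along the stand's +y, m: 0 at the locked start; the stop ends it somewhere between 0.07 and 0.13, differently each time. The stage plate is 76 mm wide, 245 mm long, 8 mm thick, its upper face 39 mm above the bench; it is captive on the rails, resists sliding with about 2 N and stays where it is left.
- lock_button (a joint): How far the lock button is pressed, m: 0 up (locked), 0.008 fully down. It springs back; 2.4 N starts it moving, 5.6 N holds it fully down. From 0.0045 on the latch is free of the toothed bar under the stage; released on the way, it latches again in the next gap (every 12 mm).
- button_top (a point): Centre of the upper face of the lock button: a ribbed black pad at the end of the stage, 34 mm across and 36 mm along the slide, 55 mm above the bench and 16 mm above the stage plate when up. It is pressed straight down and travels with the stage. Axes as the stand's.
- thumb_plate (a point): Middle of the top edge of the upright aluminium thumb plate on the stage, 60 mm wide, 9 mm thick, on the dish side of the button; its face towards the button is 28 mm from the button's centre, its top 13 mm above the unpressed button. A fingertip on the button can push along the slide against it; it rides with the stage.
- stage_front (a point): Middle of the front end face of the stage plate (stand's +y end), 205 mm ahead of the button's centre; this face meets the end stop. Axes as the stand's.
- stop_face (a point): Middle of the face of the end stop that the stage meets: a dark steel block 96 mm wide, 18 mm high across the rails, fixed to the foot of the lens column. Height 35 mm. The stage is home when stage_front comes up against it (same position along the stand's y). Axes as the stand's.
- lens (a point): Centre of the underside of the inspection lens, 112 mm above the bench, above the place where the dish ends. White and black upright barrel, up to 62 mm in diameter and 285 mm high above the bench, on a steel column (25 mm diameter, 286 mm high) that stands 64 mm to the stand's +x of it. Fixed; 45 mm short of the stop face (towards the stand's -y), and 160 mm ahead of the button's centre when the stage is home.
- dish_center (a point): Middle of the closed clear petri dish, 60 mm in diameter, 14 mm high, loose in a low ring seat on the stage 160 mm ahead of the button; its centre is 46 mm above the bench. It rides along and is not to be touched.
- spare_dish_center (a point): Middle of another such dish lying on the bench beside the stand, to be left alone.
- bottle_center (a point): Middle of an amber jar with a white cap, 40 mm in diameter, 75 mm high, standing on the bench, to be left alone.
- tweezers_center (a point): Middle of steel tweezers, 115 mm long, 8 mm high, lying on the bench on the robot's side of the stand, to be left alone.
Mind the look-alikes: they are no part of the job. Leave any orange, purple or red look-alike of the part that bears dish_center alone.

How it is judged:
By the outcome, as a careful person would: the job done as asked, in the order asked, and still so for the second after the job is handed in, with the robot touching nothing.
It also fails if it takes over 40 s, if anything falls off the work surface, if the arm or the gripper's body presses on something with over 40 N, if the wrist force passes 120 N, or if a joint passes its speed limit or range.

## Working session

There is one attempt and no reset: what is moved stays moved. The work goes in short steps, Python scripts to look and compute and a shell command to move; the robot and the scene stay as the last step left them, time stands still between calls to the robot, and variables do not carry over. Pictures are saved under pics/ and viewed, and the job is handed in when it is done.

```bash
ls; mkdir -p pics; python3 - <<'E'
from cell import ctrl
import cv2,numpy as np
print(ctrl.observe(), ctrl.tip_reach)
for n in("side","top"):
    c=ctrl.read_camera(n); cv2.imwrite(f"pics/{n}0.png",c["image"][:,:,::-1])
    print(n,c["intrinsics"],c["distortion"],c["R"],c["t"], -np.array(c["R"]).T@c["t"])
E
```

```text
pics
{'time_s': 0.0, 'qpos': array([-1.23599793e+00,  3.20293017e-01,  1.56567794e+00,  2.27597031e-05,
        1.25740515e+00, -2.00087615e-02]), 'qvel': array([-4.81490219e-04, -1.12885253e-03, -1.43202518e-05,  3.14849582e-04,
       -3.15496430e-03, -1.51037913e-03]), 'effort': array([-3.99946275e-04, -4.12458587e+01, -2.31972224e+01,  7.26727070e-02,
        4.56352439e-02, -1.39489180e-04]), 'tool_pos': array([ 0.19960972, -0.53874442,  0.23812003]), 'tcp_rot': array([-8.82399584e-04,  9.84305442e-01,  1.76470967e-01, -1.29085576e-04]), 'ft_force': array([ 0.10905581, -0.51159457, -0.67323217]), 'wrist_torque': array([ 0.01758747,  0.01638417, -0.00245182]), 'finger_gap': 0.09130736471931139} 0.025
side [[387.51220717   0.         320.57062365]
 [  0.         387.51220717 194.16733599]
 [  0.           0.           1.        ]] [-0.08209258  0.          0.          0.          0.        ] [[-0.98003622 -0.19724586  0.02496163]
 [-0.12169694  0.4958504  -0.85983849]
 [ 0.15722235 -0.84571062 -0.50995557]] [0.56444849 0.17232537 0.60824286] [0.47852207 0.54028497 0.44425926]
top [[439.26077857   0.         316.40418321]
 [  0.         439.26077857 197.66742653]
 [  0.           0.           1.        ]] [-0.12312438  0.          0.          0.          0.        ] [[ 0.02313765 -0.99947648  0.02261436]
 [-0.99232258 -0.02570924 -0.12097492]
 [ 0.12149299 -0.01964166 -0.99239793]] [-0.01634348  0.58478383  0.89843646] [0.47151862 0.01634621 0.96272026]
```

View pics/side0.png

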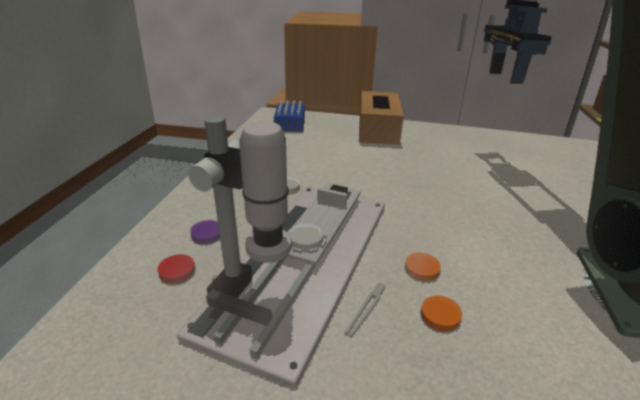

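View pics/top0.png

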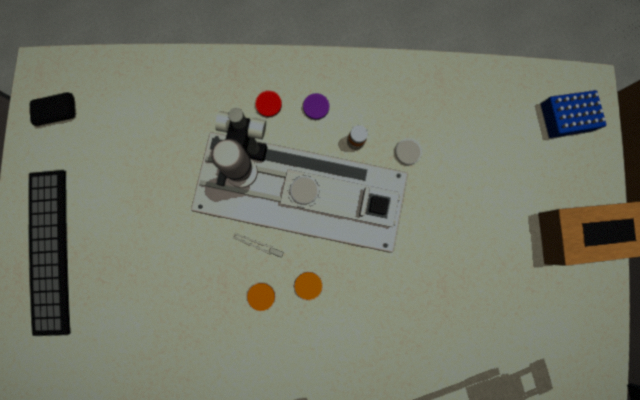

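The top view shows the button at about (378,206), the dish at (303,190), the lens at about (232,160), and the stand running from right to left. I'll zoom in next.

```bash
cat > h.py <<'E'
import cv2,numpy as np
from cell import ctrl
def ray(c,px):
    u=cv2.undistortPoints(np.array(px,float).reshape(-1,1,2),np.array(c["intrinsics"]),np.array(c["distortion"])).reshape(-1,2)
    R=np.array(c["R"]);o=-R.T@np.array(c["t"])
    return o,np.c_[u,np.ones(len(u))]@R
def plane(c,px,z):
    o,d=ray(c,px); return o+d*((z-o[2])/d[:,2])[:,None]
def proj(c,X):
    R=np.array(c["R"]);r,_=cv2.Rodrigues(R)
    return cv2.projectPoints(np.array(X,float).reshape(-1,1,3),r,np.array(c["t"]),np.array(c["intrinsics"]),np.array(c["distortion"]))[0].reshape(-1,2)
def crop(c,x0,y0,x1,y1,s,name):
    cv2.imwrite(name,cv2.resize(c["image"][y0:y1,x0:x1,::-1],None,fx=s,fy=s,interpolation=cv2.INTER_CUBIC))
E
python3 - <<'E'
from h import *
c=ctrl.read_camera("top"); crop(c,180,90,430,265,3.2,"pics/t1.png")
c=ctrl.read_camera("side"); crop(c,170,160,400,380,2.7,"pics/s1.png")
E
```

```text
(no output)
```

View pics/t1.png

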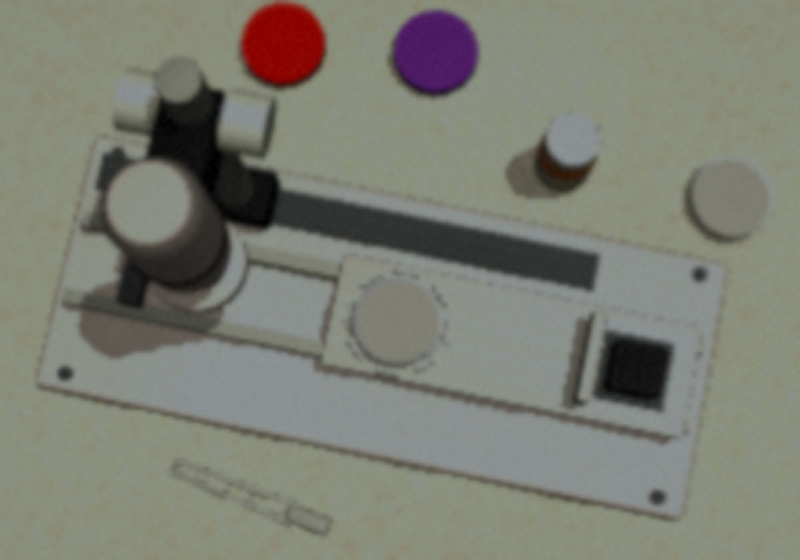

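View pics/s1.png

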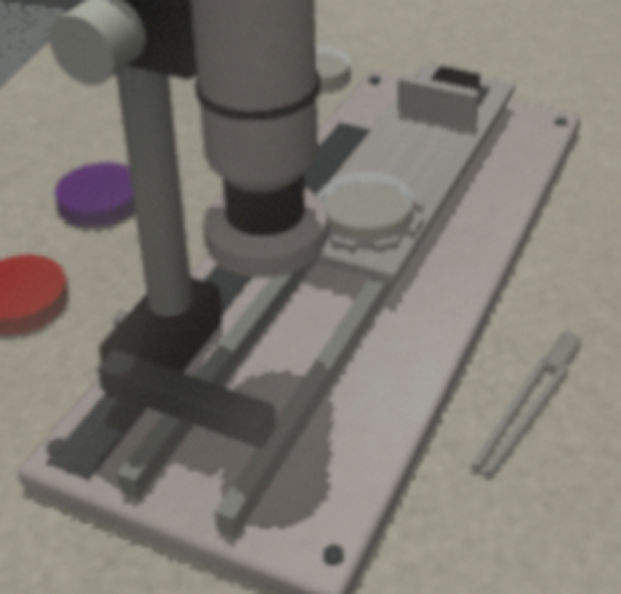

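```bash
python3 - <<'E'
from h import *
c=ctrl.read_camera("top")
f=lambda P:[(x/3.2+180-.5+.16,y/3.2+90-.5+.16) for x,y in P]
np.set_printoptions(precision=4,suppress=True)
pc=plane(c,f([(100,137),(722,265),(680,518),(38,385)]),.016);print("plate",pc, [np.linalg.norm(pc[i]-pc[i-1]) for i in range(4)])
ctr=pc.mean(0)
s=plane(c,f([(699,274),(657,497),(65,373)]),.016);print("screws",s,np.linalg.norm(s[0]-s[1]),np.linalg.norm(s[1]-s[2]))
yd=((pc[0]-pc[1])+(pc[3]-pc[2]))[:2];yd/=np.linalg.norm(yd);ys=(s[2]-s[1])[:2];ys/=np.linalg.norm(ys)
print("ydir",yd,ys,np.degrees(np.arctan2(-yd[0],yd[1])),np.degrees(np.arctan2(-ys[0],ys[1])))
xd=np.array([yd[1],-yd[0]])
org=ctr[:2]-yd*.03
sc=(s[0]+s[2])[:2]/2
print("org",org,"from screws",sc-yd*.03)
L=lambda p:np.c_[(p[:,:2]-org)@xd,(p[:,:2]-org)@yd]
b=plane(c,f([(640,368)]),.055);print("button",b,L(b))
d=plane(c,f([(397,320)]),.053);print("dish",d,L(d))
t=plane(c,f([(600,312),(588,403)]),.068);print("thumb",t,L(t))
st=plane(c,f([(342,257),(317,367),(690,435),(702,330)]),.039);print("stage",L(st))
print("stop corner",L(plane(c,f([(145,308),(118,303)]),.044)))
r=plane(c,f([(730,198)]),.014);print("spare",r,L(r)); 
print("bottle",plane(c,f([(572,140)]),.075)); print("lens top",plane(c,f([(150,205)]),.285),L(plane(c,f([(150,205)]),.285)))
m=cv2.inRange(c["image"],(0,0,0),(30,30,30));k,lab,stt,cen=cv2.connectedComponentsWithStats(m)
for i in range(1,k):
  if stt[i,4]>60 and 180<cen[i,0]<430 and 90<cen[i,1]<265: print(stt[i],cen[i],plane(c,[cen[i]],.055))
E
```

```text
plate [[ 0.7272  0.2354  0.016 ]
 [ 0.6486 -0.1975  0.016 ]
 [ 0.4745 -0.1687  0.016 ]
 [ 0.5535  0.2683  0.016 ]] [np.float64(0.1768604968005909), np.float64(0.439941430335203), np.float64(0.1764566404570518), np.float64(0.44405764552812815)]
screws [[ 0.6418 -0.1814  0.016 ]
 [ 0.4883 -0.1529  0.016 ]
 [ 0.5621  0.2501  0.016 ]] 0.15608932272153325 0.40975773394830334
ydir [0.1784 0.984 ] [0.1802 0.9836] -10.273982400362708 -10.380358951540401
org [0.5956 0.0048] from screws [0.5966 0.0049]
button [[ 0.5713 -0.1342  0.055 ]] [[ 0.0009 -0.1411]]
dish [[0.5991 0.0252 0.053 ]] [[-0.0002  0.0207]]
thumb [[ 0.6057 -0.1058  0.068 ]
 [ 0.5465 -0.0986  0.068 ]] [[ 0.0296 -0.1071]
 [-0.0298 -0.1105]]
stage [[ 0.0357  0.0658]
 [-0.0398  0.0665]
 [-0.034  -0.1845]
 [ 0.0368 -0.1797]]
stop corner [[-0.0251  0.1859]
 [-0.0255  0.2042]]
spare [[ 0.6966 -0.2039  0.014 ]] [[ 0.1366 -0.1873]]
bottle [[ 0.7175 -0.0857  0.075 ]]
lens top [[0.6206 0.1462 0.285 ]] [[-0.0006  0.1436]]
[227 119  40  42 729] [246.2318 140.358 ] [[0.7011 0.1499 0.055 ]]
[218 172   9  14  77] [221.6623 178.7532] [[0.6174 0.1978 0.055 ]]
[368 197  20  18 286] [377.8776 205.3671] [[ 0.5698 -0.1304  0.055 ]]
```

```bash
python3 -m jog '[[[0,0,-6.6],[0,0,0],-1],[[0,0,-6.6],[0,0,0],-1],[[0,0,-6.6],[0,0,0],-1],[[0,0,-6.6],[0,0,0],-1],[[0,0,-6.6],[0,0,0],-1],[[0,0,-6.6],[0,0,0],-1],[[0,0,-6.6],[0,0,0],-1],[[0,0,-6.6],[0,0,0],-1],[[0,0,-6.6],[0,0,0],-1],[[0,0,0],[0,0,0],-1]]'
cat > d.py <<'E'
import sys
from h import *
from scipy.spatial.transform import Rotation as Ro
s=ctrl.observe();q=s["tcp_rot"];R=Ro.from_quat([q[1],q[2],q[3],q[0]]).as_matrix()
T=np.array([float(v) for v in sys.argv[1:4]])
np.set_printoptions(precision=4,suppress=True)
print("t",s["time_s"],"pos",s["tool_pos"],"F",s["ft_force"],"gap",s["finger_gap"])
print("R",R,"yaw x",np.degrees(np.arctan2(R[1,0],R[0,0])),"tool shift cm",100*R.T@(T-s["tool_pos"]))
E
python3 d.py .572 -.128 .18
```

```text
time_s: 1.08
tool_pos: [0.1997, -0.5391, 0.2388]
tcp_rot: [-0.0, 0.767, 0.642, 0.0]
ft_force: [1.6, 0.4, 0.0]
finger_gap: 0.0278
t 1.0833 pos [ 0.1997 -0.5391  0.2388] F [1.5697 0.3504 0.0111] gap 0.02775710652921043
R [[ 0.1765  0.9843 -0.0001]
 [ 0.9843 -0.1765  0.0002]
 [ 0.0002 -0.0002 -1.    ]] yaw x 79.83409637323143 tool shift cm [47.0364 29.3905  5.8849]
```

```bash
python3 -m jog '[[[0,0,0],[1.5,0.95,0],-1],[[0,0,0],[3,1.85,0],-1],[[0,0,0],[3,1.85,0],-1],[[0,0,0],[3,1.85,0],-1],[[0,0,0],[3,1.85,0],-1],[[0,0,0],[3,1.85,0],-1],[[0,0,0],[3,1.85,0],-1],[[0,0,0],[3,1.85,0],-1],[[0,0,0],[3,1.85,0],-1],[[0,0,0],[3,1.85,0],-1]]'
python3 d.py .572 -.128 .18
```

```text
time_s: 1.92
tool_pos: [0.4246, -0.2887, 0.2391]
tcp_rot: [0.0, 0.769, 0.64, 0.0]
ft_force: [0.0, -0.0, 0.4]
finger_gap: 0.0005
t 1.9167 pos [ 0.4246 -0.2887  0.2391] F [ 0.032  -0.0285  0.4287] gap 0.0004549299785281208
R [[ 0.1817  0.9834  0.0003]
 [ 0.9834 -0.1817 -0.0003]
 [-0.0002  0.0003 -1.    ]] yaw x 79.53352310754536 tool shift cm [18.4784 11.5712  5.9077]
```

```bash
python3 -m jog '[[[0,0,0],[3,1.9,0],-1],[[0,0,0],[3,1.9,0],-1],[[0,0,0],[3,1.9,0],-1],[[0,0,0],[3,1.9,0.9],-1],[[0,0,0],[3,1.9,1.5],-1],[[0,0,0],[2.2,1.3,1.5],-1],[[0,0,0],[1.3,0.8,1.5],-1],[[0,0,0],[0,0,0.5],-1],[[0,0,0],[0,0,0],-1]]'
python3 d.py .572 -.128 .10
python3 - <<'E'
from h import *
c=ctrl.read_camera("side"); crop(c,260,120,460,270,4,"pics/s2.png")
c=ctrl.read_camera("top"); crop(c,300,120,460,240,5,"pics/t2.png")
E
```

```text
time_s: 2.67
tool_pos: [0.5701, -0.1281, 0.1782]
tcp_rot: [-0.001, 0.768, 0.641, -0.001]
ft_force: [-0.2, -0.2, 0.2]
finger_gap: 0.0008
t 2.6667 pos [ 0.5701 -0.1281  0.1782] F [-0.2065 -0.1876  0.1649] gap 0.0008115898616493666
R [[ 0.1786  0.9839 -0.004 ]
 [ 0.9839 -0.1786  0.0004]
 [-0.0003 -0.004  -1.    ]] yaw x 79.71438800296316 tool shift cm [0.0488 0.2177 7.8157]
```

View pics/s2.png

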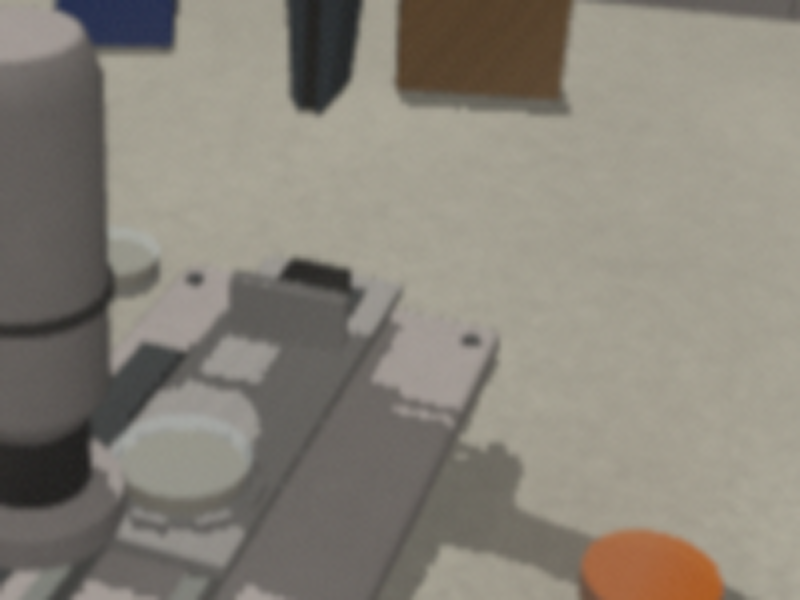

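View pics/t2.png

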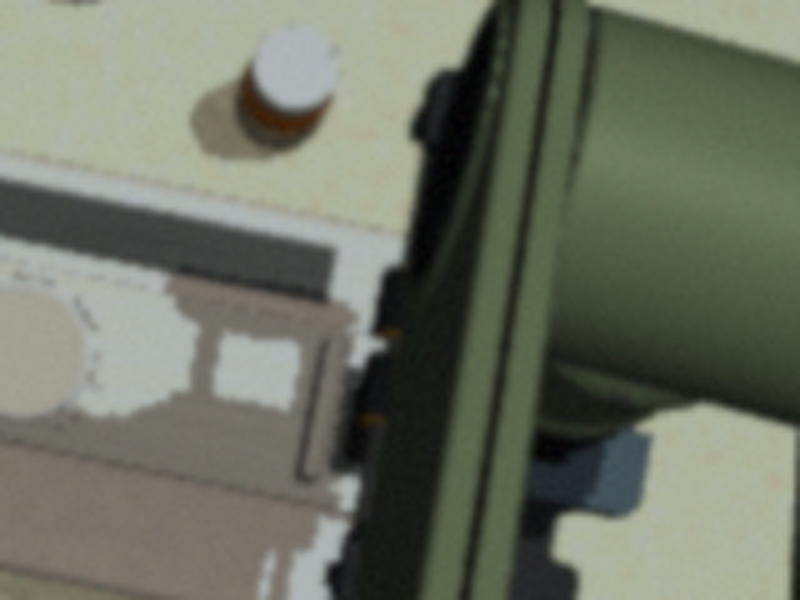

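The top view is now blocked by the arm. The side view shows the shut fingertips at crop (290–355, 110) and the button at (280–350, 262–290). Next I'll check the calibration by projecting my estimates into the side view.

```bash
python3 - <<'E'
from h import *
np.set_printoptions(precision=1,suppress=True)
c=ctrl.read_camera("side")
y=np.array([.179,.984,0]);x=np.array([.984,-.179,0]);B=np.array([.571,-.133,.055])
f=lambda X:(proj(c,X)-[260,120])*4
T=np.array([.5701,-.1281,.1532])
print("tip foot",f([T+a*.016*y+b*.0135*x for a in(1,-1) for b in(-1,1)]))
print("button",f([B+a*.018*y+b*.017*x for a in(1,-1) for b in(-1,1)]))
Th=B+[0,0,.013]
print("thumb top",f([Th+a*y+b*.03*x for a in(.028,.037) for b in(-1,1)]))
# dish / stage rays
print("stage front corners",f([B+[0,0,-.016]+.205*y+b*.038*x for b in(-1,1)]))
print("spare/plate corners", f([[.6486,-.1975,.016],[.4745,-.1687,.016]]))
E
```

```text
tip foot [[332.5 118.1]
 [277.5 108. ]
 [354.2  93.1]
 [300.8  83.6]]
button [[326.8 299.8]
 [262.3 285.5]
 [349.7 266.8]
 [287.3 253.5]]
thumb top [[347.  291.9]
 [231.2 266.6]
 [341.1 300.7]
 [224.3 274.9]]
stage front corners [[221.2 565.6]
 [ 50.7 517.3]]
spare/plate corners [[185.5 264. ]
 [494.1 329.2]]
```

```bash
python3 -m jog '[[[0,0,0],[0,0.1,1.2],-1],[[0,0,0],[0,0.1,1.5],-1],[[0,0,0],[0,0,1.5],-1],[[0,0,0],[0,0,1.5],-1],[[0,0,0],[0,0,1.2],-1],[[0,0,0],[0,0,0.9],-1],[[0,0,0],[0,0,0],-1]]'
python3 d.py .572 -.128 .08
python3 - <<'E'
from h import *
c=ctrl.read_camera("side"); crop(c,260,120,460,270,4,"pics/s3.png")
E
```

```text
time_s: 3.4
tool_pos: [0.5717, -0.1299, 0.1011]
tcp_rot: [-0.001, 0.768, 0.64, -0.001]
ft_force: [-0.5, -0.0, -0.5]
finger_gap: 0.0004
t 3.4 pos [ 0.5717 -0.1299  0.1011] F [-0.4701 -0.0448 -0.4569] gap 0.0004345177242564664
R [[ 0.1801  0.9837 -0.002 ]
 [ 0.9837 -0.1801  0.0003]
 [-0.0001 -0.002  -1.    ]] yaw x 79.62583227543207 tool shift cm [ 0.1893 -0.0031  2.1116]
```

View pics/s3.png

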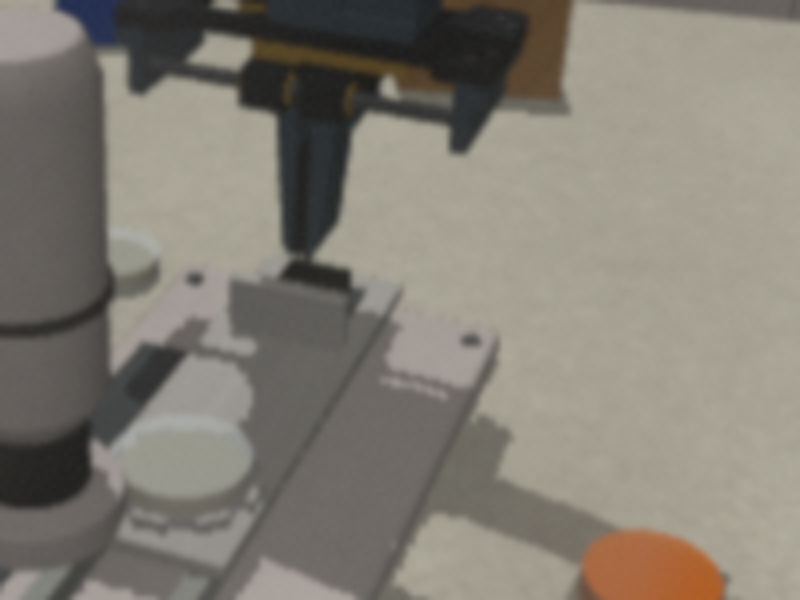

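The shut tips (around crop (305,250)) sit directly over the button and behind the thumb plate, so I'll press now.

```bash
python3 -m jog '[[[0,0,0],[0,0,0.6],-1],[[0,0,0],[0,0,0.6],-1],[[0,0,0],[0,0,0.4],-1],[[0,0,0],[0,0,0.3],-1],[[0,0,0],[0,0,0.3],-1],[[0,0,0],[0,0,0],-1]]'
python3 d.py .572 -.128 .072
python3 -m jog '[[[0,0,0],[0,0,0.2],-1],[[0,0,0],[0,0,0.2],-1],[[0,0,0],[0,0,0.2],-1],[[0,0,0],[0,0,0],-1]]'
python3 d.py .572 -.128 .072
```

```text
time_s: 3.95
tool_pos: [0.5729, -0.1291, 0.0797]
tcp_rot: [-0.0, 0.768, 0.641, -0.0]
ft_force: [-0.6, 0.6, 2.1]
finger_gap: 0.0002
t 3.95 pos [ 0.5729 -0.1291  0.0797] F [-0.6227  0.6264  2.14  ] gap 0.0001825419840279257
R [[ 0.1782  0.984  -0.0002]
 [ 0.984  -0.1782 -0.0001]
 [-0.0001 -0.0002 -1.    ]] yaw x 79.73620732164727 tool shift cm [ 0.0953 -0.1061  0.768 ]
time_s: 4.28
tool_pos: [0.5729, -0.1292, 0.074]
tcp_rot: [0.0, 0.768, 0.641, 0.0]
ft_force: [-2.0, 0.4, 4.9]
finger_gap: 0.0007
t 4.2833 pos [ 0.5729 -0.1292  0.074 ] F [-1.9716  0.4482  4.9478] gap 0.0007024656249758571
R [[ 0.1783  0.984   0.0002]
 [ 0.984  -0.1783 -0.0001]
 [-0.0001  0.0003 -1.    ]] yaw x 79.72699033290718 tool shift cm [ 0.1    -0.1098  0.2014]
```

```bash
python3 -m jog '[[[0,0,0],[0,0,0.1],-1],[[0,0,0],[0,0,0.1],-1],[[0,0,0],[0,0,0],-1]]'
python3 -m jog '[[[0,0,0],[0,0,0.1],-1],[[0,0,0],[0,0,0.1],-1],[[0,0,0],[0,0,0],-1]]'
```

```text
time_s: 4.53
tool_pos: [0.5729, -0.1291, 0.0723]
tcp_rot: [0.0, 0.768, 0.641, 0.0]
ft_force: [-1.7, 0.9, 5.1]
finger_gap: 0.0006
time_s: 4.78
tool_pos: [0.573, -0.1292, 0.0721]
tcp_rot: [0.0, 0.768, 0.641, 0.0]
ft_force: [-5.2, 1.3, 15.4]
finger_gap: 0.0001
```

```bash
python3 -m jog '[[[0,0,0],[0,0,0.1],-1],[[0,0,0],[0.1,0,0],-1],[[0,0,0],[0.1,0,0],-1],[[0,0,0],[0.2,0,0],-1],[[0,0,0],[0.2,0,0],-1],[[0,0,0],[0.2,0,0],-1],[[0,0,0],[0.2,0,0],-1],[[0,0,0],[0.2,0,0],-1]]'
python3 d.py .573 -.129 .072
python3 - <<'E'
from h import *
c=ctrl.read_camera("side"); crop(c,260,120,460,270,4,"pics/s4.png")
E
```

```text
time_s: 5.45
tool_pos: [0.575, -0.118, 0.072]
tcp_rot: [0.001, 0.767, 0.641, -0.0]
ft_force: [-6.6, -1.4, 21.5]
finger_gap: 0.0007
t 5.45 pos [ 0.575 -0.118  0.072] F [-6.6023 -1.3514 21.4576] gap 0.000701680358753148
R [[ 0.1779  0.9841  0.0013]
 [ 0.9841 -0.1779 -0.0017]
 [-0.0015  0.0016 -1.    ]] yaw x 79.75524926286482 tool shift cm [-1.1155 -0.0048  0.0019]
```

View pics/s4.png

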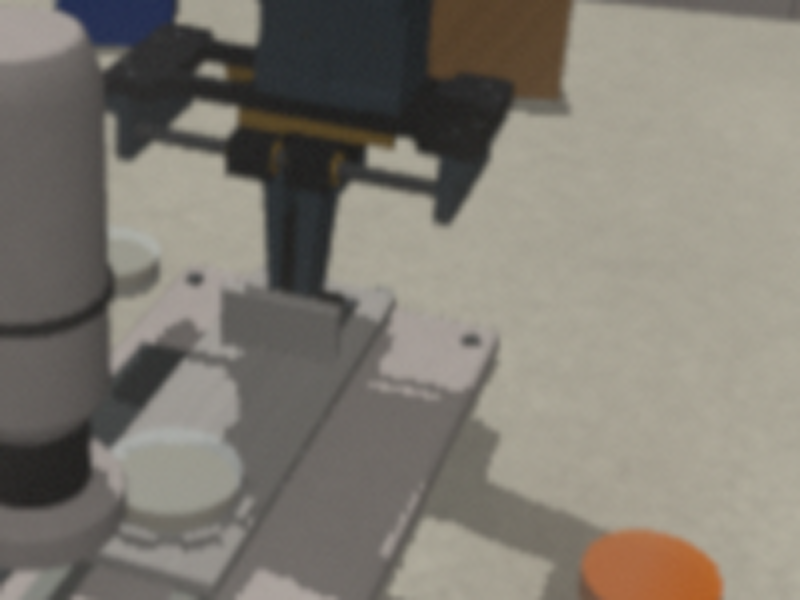

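```bash
python3 -m jog '[[[0,0,0],[0.2,-0.05,0],-1],[[0,0,0],[0.2,-0.05,0],-1],[[0,0,0],[0.2,0,0],-1],[[0,0,0],[0.25,0,0],-1],[[0,0,0],[0.25,0,0],-1],[[0,0,0],[0.25,0,0],-1],[[0,0,0],[0.25,0,0],-1],[[0,0,0],[0.25,0,0],-1],[[0,0,0],[0.25,0,0],-1],[[0,0,0],[0.25,0,0],-1]]'
python3 d.py .573 -.129 .072
python3 -m jog '[[[0,0,0],[0.25,0,0],-1],[[0,0,0],[0.25,0,0],-1],[[0,0,0],[0.25,0,0],-1],[[0,0,0],[0.25,0,0],-1],[[0,0,0],[0.25,0,0],-1],[[0,0,0],[0.25,0,0],-1],[[0,0,0],[0.25,0,0],-1],[[0,0,0],[0.25,0,0],-1],[[0,0,0],[0.25,0,0],-1],[[0,0,0],[0.25,0,0],-1]]'
python3 d.py .573 -.129 .072
```

```text
time_s: 6.33
tool_pos: [0.5792, -0.0948, 0.0721]
tcp_rot: [0.002, 0.767, 0.641, 0.001]
ft_force: [-3.9, -1.0, 19.8]
finger_gap: 0.0002
t 6.3333 pos [ 0.5792 -0.0948  0.0721] F [-3.927  -1.0338 19.761 ] gap 0.00021767228980926616
R [[ 0.1779  0.984   0.0035]
 [ 0.9841 -0.1779 -0.002 ]
 [-0.0013  0.0038 -1.    ]] yaw x 79.75352164518151 tool shift cm [-3.4757 -0.0024  0.0102]
time_s: 7.17
tool_pos: [0.5837, -0.0701, 0.072]
tcp_rot: [0.002, 0.767, 0.641, 0.001]
ft_force: [-5.1, -1.7, 19.3]
finger_gap: 0.0006
t 7.1667 pos [ 0.5837 -0.0701  0.072 ] F [-5.1123 -1.7154 19.3201] gap 0.0006072598383165417
R [[ 0.1779  0.984   0.0035]
 [ 0.984  -0.1779 -0.0017]
 [-0.0011  0.0038 -1.    ]] yaw x 79.75104016894683 tool shift cm [-5.9839 -0.0037  0.0083]
```

```bash
python3 -m jog '[[[0,0,0],[0.25,0,0],-1],[[0,0,0],[0.25,0,0],-1],[[0,0,0],[0.25,0,0],-1],[[0,0,0],[0.25,0,0],-1],[[0,0,0],[0.25,0,0],-1],[[0,0,0],[0.25,0,0],-1],[[0,0,0],[0.25,0,0],-1],[[0,0,0],[0.25,0,0],-1],[[0,0,0],[0.25,0,0],-1],[[0,0,0],[0.25,0,0],-1]]'
python3 d.py .573 -.129 .072
python3 - <<'E'
from h import *
c=ctrl.read_camera("side"); crop(c,180,140,400,350,2.7,"pics/s5.png")
E
```

```text
time_s: 8.0
tool_pos: [0.5882, -0.0454, 0.072]
tcp_rot: [0.002, 0.767, 0.641, 0.001]
ft_force: [-4.8, -0.8, 20.0]
finger_gap: 0.0006
t 8.0 pos [ 0.5882 -0.0454  0.072 ] F [-4.7766 -0.7859 19.9876] gap 0.0006462980834456621
R [[ 0.178   0.984   0.0037]
 [ 0.984  -0.178  -0.0015]
 [-0.0008  0.0039 -1.    ]] yaw x 79.74798323931444 tool shift cm [-8.4932 -0.0092  0.0109]
```

View pics/s5.png

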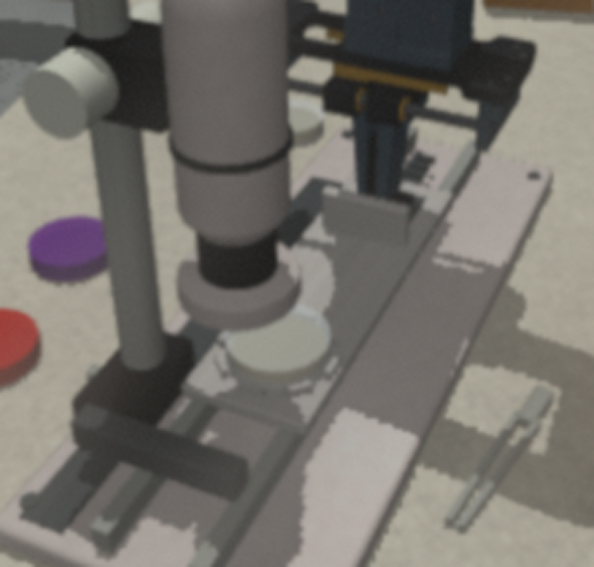

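The stage is about 85 mm along. The dish is still on its seat and nearing the lens, and there is still a gap to the dark stop. I'll keep pushing.

```bash
python3 -m jog '[[[0,0,0],[0.25,0,0],-1],[[0,0,0],[0.25,0,0],-1],[[0,0,0],[0.25,0,0],-1],[[0,0,0],[0.25,0,0],-1],[[0,0,0],[0.25,0,0],-1],[[0,0,0],[0.25,0,0],-1],[[0,0,0],[0.25,0,0],-1],[[0,0,0],[0.25,0,0],-1]]'
python3 d.py .573 -.129 .072
python3 -m jog '[[[0,0,0],[0.15,0,0],-1],[[0,0,0],[0.15,0,0],-1],[[0,0,0],[0.1,0,0],-1],[[0,0,0],[0.1,0,0],-1]]'
python3 d.py .573 -.129 .072
python3 - <<'E'
from h import *
c=ctrl.read_camera("side"); crop(c,180,140,400,350,2.7,"pics/s6.png")
E
```

```text
time_s: 8.72
tool_pos: [0.5918, -0.0257, 0.0721]
tcp_rot: [0.002, 0.767, 0.641, 0.001]
ft_force: [-4.5, -1.1, 18.9]
finger_gap: 0.0006
t 8.7167 pos [ 0.5918 -0.0257  0.0721] F [-4.5338 -1.1023 18.9203] gap 0.0006084612884950929
R [[ 0.178   0.984   0.0038]
 [ 0.984  -0.178  -0.0013]
 [-0.0006  0.004  -1.    ]] yaw x 79.74853515630933 tool shift cm [-10.5035  -0.0148   0.0124]
time_s: 9.05
tool_pos: [0.5927, -0.0207, 0.0721]
tcp_rot: [0.002, 0.767, 0.641, 0.001]
ft_force: [-4.8, -1.7, 20.0]
finger_gap: 0.0003
t 9.05 pos [ 0.5927 -0.0207  0.0721] F [-4.8256 -1.7307 20.0037] gap 0.00028917845518436445
R [[ 0.1779  0.984   0.0038]
 [ 0.984  -0.1779 -0.0012]
 [-0.0005  0.004  -1.    ]] yaw x 79.75216756726878 tool shift cm [-11.0061  -0.0149   0.0108]
```

View pics/s6.png

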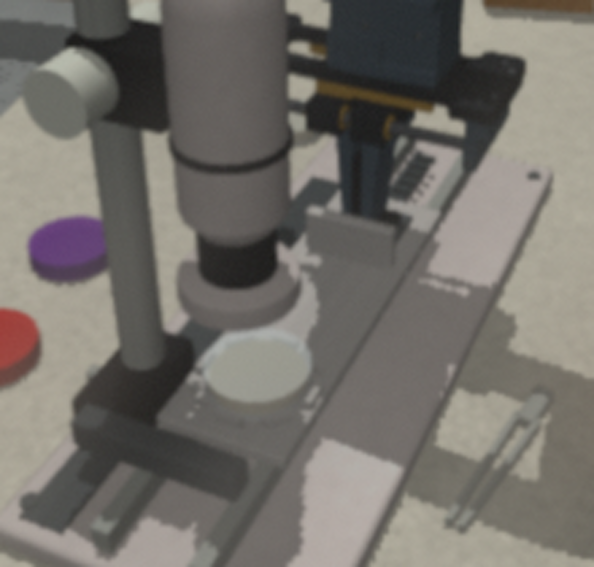

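```bash
python3 -m jog '[[[0,0,0],[0.1,0,0],-1],[[0,0,0],[0.1,0,0],-1],[[0,0,0],[0.1,0,0],-1],[[0,0,0],[0.1,0,0],-1],[[0,0,0],[0.1,0,0],-1],[[0,0,0],[0.1,0,0],-1]]'
python3 d.py .573 -.129 .072|grep -v "^ "
python3 -m jog '[[[0,0,0],[0.1,0,0],-1],[[0,0,0],[0.1,0,0],-1],[[0,0,0],[0.1,0,0],-1],[[0,0,0],[0.1,0,0],-1]]'
python3 d.py .573 -.129 .072|grep -v "^ "
```

```text
time_s: 9.6
tool_pos: [0.5938, -0.0148, 0.0721]
tcp_rot: [0.002, 0.767, 0.641, 0.001]
ft_force: [-4.0, -1.1, 19.6]
finger_gap: 0.0004
t 9.6 pos [ 0.5938 -0.0148  0.0721] F [-3.9662 -1.115  19.6385] gap 0.0003966663098907523
R [[ 0.178   0.984   0.0039]
time_s: 9.93
tool_pos: [0.5945, -0.0109, 0.0721]
tcp_rot: [0.002, 0.767, 0.641, 0.001]
ft_force: [-4.4, -0.8, 19.7]
finger_gap: 0.0004
t 9.9333 pos [ 0.5945 -0.0109  0.0721] F [-4.409  -0.7736 19.6873] gap 0.0003863403492625424
R [[ 0.1781  0.984   0.004 ]
```

```bash
python3 -m jog '[[[0,0,0],[0.1,0,0],-1],[[0,0,0],[0.1,0,0],-1],[[0,0,0],[0.1,0,0],-1]]'
python3 -m jog '[[[0,0,0],[0.1,0,0],-1],[[0,0,0],[0.1,0,0],-1]]'
python3 - <<'E'
from h import *
c=ctrl.read_camera("side"); crop(c,180,140,400,350,2.7,"pics/s7.png")
E
```

```text
time_s: 10.18
tool_pos: [0.5951, -0.0079, 0.072]
tcp_rot: [0.002, 0.767, 0.641, 0.001]
ft_force: [-4.4, -1.1, 19.2]
finger_gap: 0.0001
time_s: 10.35
tool_pos: [0.5953, -0.0065, 0.0721]
tcp_rot: [0.002, 0.767, 0.641, 0.001]
ft_force: [-5.3, -5.4, 19.9]
finger_gap: 0.0006
```

View pics/s7.png

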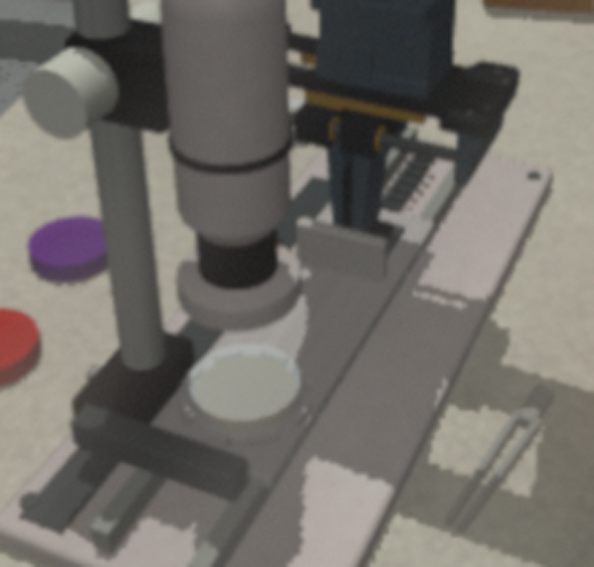

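The force along the slide has jumped from about 1 N to 5.4 N at roughly 124 mm, which suggests the stop. I'll push a little more to confirm.

```bash
python3 -m jog '[[[0,0,0],[0.1,0,0],-1],[[0,0,0],[0,0,0],-1]]'
python3 -m jog '[[[0,0,0],[0.1,0,0],-1],[[0,0,0],[0.1,0,0],-1],[[0,0,0],[0,0,0],-1]]'
```

```text
time_s: 10.57
tool_pos: [0.5954, -0.0065, 0.0721]
tcp_rot: [0.003, 0.767, 0.642, 0.0]
ft_force: [-5.3, -6.1, 19.3]
finger_gap: 0.0005
time_s: 10.82
tool_pos: [0.5954, -0.0062, 0.072]
tcp_rot: [0.003, 0.767, 0.642, -0.001]
ft_force: [-6.4, -12.2, 19.7]
finger_gap: 0.0005
```

```bash
python3 -m jog '[[[0,0,0],[0,0,-0.2],-1],[[0,0,0],[0,0,-0.2],-1],[[0,0,0],[0,0,-0.3],-1],[[0,0,0],[0,0,-0.4],-1],[[0,0,0],[0,0,-0.5],-1],[[0,0,0],[0,0,-1],-1],[[0,0,0],[0,0,-1.5],-1],[[0,0,0],[0,0,-2],-1],[[0,0,0],[0,0,-2],-1],[[0,0,0],[0,0,0],-1]]'
python3 d.py .45 -.25 .2
```

```text
time_s: 11.65
tool_pos: [0.5972, -0.0022, 0.1543]
tcp_rot: [0.003, 0.767, 0.641, 0.003]
ft_force: [0.7, 0.1, 0.4]
finger_gap: 0.0006
t 11.65 pos [ 0.5972 -0.0022  0.1543] F [0.6516 0.0568 0.3546] gap 0.0006459651533461311
R [[ 0.178   0.984   0.008 ]
 [ 0.984  -0.1781  0.0001]
 [ 0.0016  0.0079 -1.    ]] yaw x 79.74385674171897 tool shift cm [-27.0003 -10.0351  -4.69  ]
```

```bash
python3 -m jog '[[[0,0,0],[-1.5,-0.5,-0.8],-1],[[0,0,0],[-3,-1.2,-0.8],-1],[[0,0,0],[-3,-1.2,-0.8],-1],[[0,0,0],[-3,-1.2,-0.8],-1],[[0,0,0],[-3,-1.2,-0.8],-1],[[0,0,0],[-3,-1.2,0],-1],[[0,0,0],[-3,-1.2,0],-1],[[0,0,0],[-3,-1.2,0],-1],[[0,0,0],[-3,-1.2,0],-1],[[0,0,0],[-1.5,-0.5,0],-1]]'
python3 - <<'E'
from h import *
c=ctrl.read_camera("side"); crop(c,170,120,400,340,2.7,"pics/s8.png")
c=ctrl.read_camera("top"); crop(c,180,90,430,265,3.2,"pics/t8.png")
E
```

```text
time_s: 12.48
tool_pos: [0.439, -0.2515, 0.1892]
tcp_rot: [-0.001, 0.768, 0.64, -0.001]
ft_force: [0.1, 0.2, 0.8]
finger_gap: 0.0004
```

View pics/s8.png

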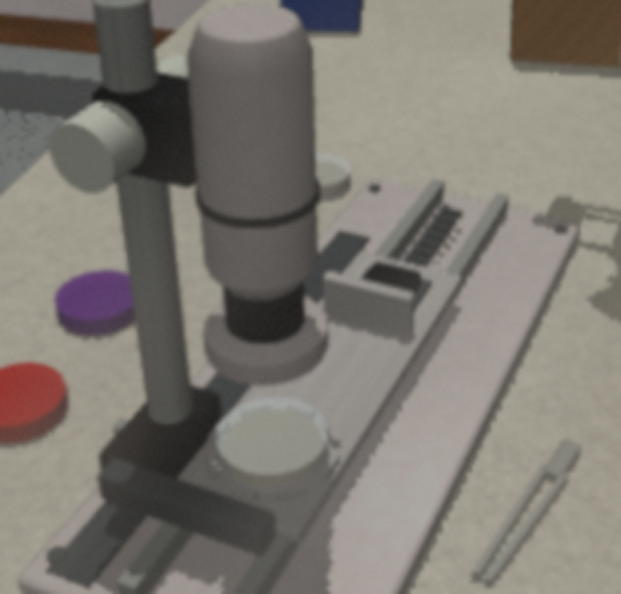

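View pics/t8.png

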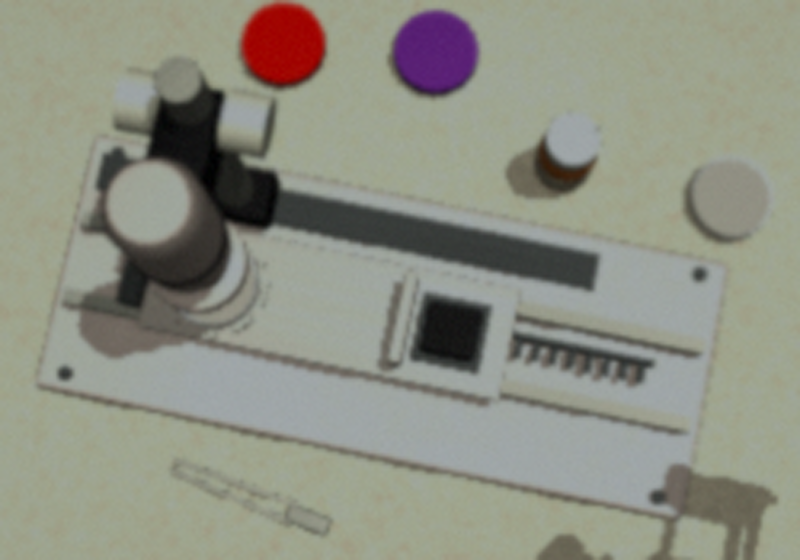

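```bash
python3 - <<'E'
from h import *
np.set_printoptions(precision=4,suppress=True)
c=ctrl.read_camera("top")
f=lambda P:[(x/3.2+180-.34,y/3.2+90-.34) for x,y in P]
y=np.array([.179,.984,0]);y/=np.linalg.norm(y)
p=plane(c,f([(640,368),(453,328)]),.055);print(p,(p[1]-p[0])@y)
p=plane(c,f([(600,312),(588,403),(413,273),(397,362)]),.068);print((p[2]-p[0])@y,(p[3]-p[1])@y)
c=ctrl.read_camera("top"); crop(c,195,135,285,205,8,"pics/t9.png")
E
```

```text
[[ 0.5713 -0.1342  0.055 ]
 [ 0.5945 -0.0114  0.055 ]] 0.12494337722646805
0.12339468714434772 0.12515652176432365
```

View pics/t9.png

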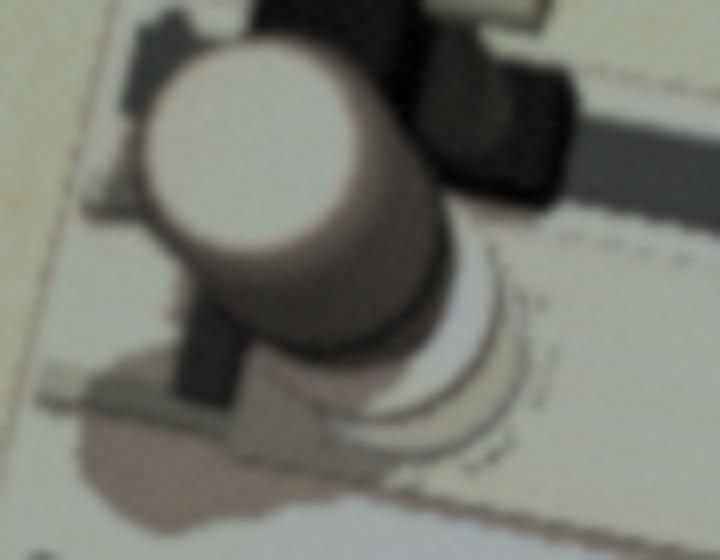

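The stage front edge (crop (235,400)) lies against the dark stop block with no visible gap. The dish is in its seat under the lens, the button has sprung back up, and the arm is clear, so I'm handing the job in.

```bash
python3 -c "
from cell import ctrl
print(ctrl.close_job())"
```

```text
the job is handed in; nothing more can be done
None
```

I pressed the lock button fully down with the shut fingertips and held it at about 20 N while pushing the stage to its end stop. Then I lifted straight off, backed the arm away and handed the job in at about 12.5 s.

- **Button:** it bottomed about 8 mm down. Tool height stayed at 0.072 m for the whole push, so it did not come up on the way.
- **Stop:** the stage stopped at about 124 mm of travel, and the force along the slide rose from about 1 N to 12 N with no further movement. The top view after release puts the travel at 123–125 mm, with the stage front against the stop and no visible gap.
- **Thumb plate:** the fingers carried the stage mostly by friction on the button, and I could not tell whether they also touched the thumb plate.
- **Other objects:** the dish is still on its seat, partly hidden by the lens barrel in the top view. The bottle, tweezers, spare dish and the red and purple look-alikes look unmoved. The orange ones were outside the last pictures, but the arm never went near them.
- **Disagreements:** measured plate lengths came out 1–2% short of the stated ones, and the side view was about 2 pixels off. Neither affected the alignment.

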